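# Wedge-lock a collimator in its optical rail carrier

## Robot

A 6-joint arm with a two-finger parallel gripper is mounted at the origin on the work surface. World frame = base frame: x ahead of the robot, y to its left, z up, the work surface at z = 0. Lengths are in m, angles in rad, forces in N, time in s.
With the tool pointing down it reaches from about 0.375 to 0.9 m from the base axis. Payload 3.1 kg.
Tool frame: the origin (TCP) lies on the centre line of the jaws, within the pads' length; the fingertips stand 25 mm ahead of it and the grasp point (between the pads) lies 6 mm ahead of it (robot.nose_length is the y of the fingertips in the tool frame, in m); y points along the fingers, z is the direction in which the jaws open and shut, and the axes are right-handed (so a half turn about y gives the same grasp; the last joint's range is limited). The gripper opens to 87 mm and grips with 3 to 60 N. Pads are 19 mm wide; open, the fingers measure 117 mm over their backs; the gripper's body (75 mm by 190 mm) begins 51 mm behind the grasp point.
Start: joints at [-1.359, 0.527, 1.433, -0, 1.181, -0.178], TCP at [0.238, -0.578, 0.248] pointing down, gripper open.
Joint ranges: [-3.08, 3.08], [-0.75, 2.2], [0.22, 2.44], [-1.43, 4.57], [0, 2.65], [-2.85, 2.85]. Speed limits (rad/s): [2.79, 2.79, 3.14, 3.14, 3.14, 3.14].

## Interface

Orientations are given as a unit quaternion [x, y, z, w].
In Python, from rig import robot, eyes, ticket gives the robot as it stands.
- The arm moves only by the tool play_rows, never from a script. Its argument "series" is a list of rows, each a list of 7 numbers: the opening, from 0 (shut) to 1 (fully open), then the shift along the tool's x, y, z scaled (see below), then the turn, a rotation vector about the tool's x, y, z scaled (see below). In form: [[claw, dx, dy, dz, ax, ay, az], ...]. A call has 1 to 12 rows; each row shifts and turns the commanded pose from where the row before left it, along the tool's axes as they then stand; what a row does not reach is not made up. The controller multiplies each number of a shift by 100 mm and each number of a turn by 180 degrees. A row lasts 1/12 s, in which the tool goes at most 41.7 mm and 7.16 degrees, less where a joint would pass 70% of its speed; a pose out of reach is approached as far as the arm can. A call with a number of a shift or a turn outside -1 to 1 is refused whole. A call with a gripper value outside its range is refused whole. The fingers move at their own pace and stop on an object; "grip_force" is the grip in N (left out, the last holds). Time passes only in rows, so rows that do not move let the fingers close. It gives the time, the measured TCP pose, the force and the opening at its end, in the units of the state.
- robot.get_obs(): the state, without advancing time (a new reading comes with each control period).
- eyes.camera(name): name is "scene" or "top" or "wrist"; returns the picture (420x560x3 uint8, red, green, blue); there is no depth.
- eyes.camera_params(name): a dict with "K" (3x3 intrinsics, pixels), "rvec" (rotation vector, rad) and "tvec" (3), from world to camera coordinates, as OpenCV has them. Camera axes: x right, y down, z forward; pixel columns grow to the right and rows downward; lengths in m; the calibration is good to about 2 mm. A picture is of the moment at which its call begins: read the wrist's pose just before it. camera_params takes no time and is no camera call; for the wrist camera it gives the pose at the moment of the call.
- ticket.hand_in(): hands the job in, once; it reports no verdict.
The state is a dict: "time": time; "q": joint angles; "joint_velocities": joint speeds; "joint_torque": joint torques, N m; "position": TCP position; "tool_rot": TCP orientation; "ft_force": force on the tool from outside, world axes, zero at the start; "moment": the same for the moment, N m; "grip_width": finger opening in m.
Only numpy, scipy, OpenCV 4.12 (cv2) and the standard library are available. Lean on these libraries where they do the work, as an engineer would, in place of code of your own. Each camera call takes 0.05 s, during which the arm holds its last target.

## Task

Lock the collimator into its carrier on the optical rail: slide it snug into the corner, its foot against the straight cheek and the end stop, then put the loose steel wedge (the tapered one, not the straight key lying about) flat on the bed, thin end first, into the slot between the foot and the slanted cheek, straight face to the foot. Tap or press the wedge's thick end home in small steps until it is locked tight and stays so on its own, with the collimator still in its corner; a push of 15 to 20 N is right, and forcing it, much beyond 25 N, would bruise the foot. Leave everything else where it lies.

Things in the scene. Friction and masses are not known exactly. Their poses are not given: they have to be found in the camera images.
- home (a point): fixed point of the carrier: where collimator_mid is when the foot is flat on the bed in its corner. z up; the bed (top of the dark carrier plate) is 36 mm below, 90 mm over the table. y runs along the rail to the carrier's open end; x from the slot to the straight cheek, roughly away from the robot. Straight cheek face at x = +30 mm, end stop face at y = -45 mm, seated foot's slot side at x = -30 mm
- bench: the fixed aluminium rail, 570 mm long, with the carrier and two post mounts (240 mm tall, at y = -220 and -350 mm); place and heading differ per start. Origin on the table right below home, same axes. Straight cheek 90 mm long, end stop leaves the slot's far end free; all cheeks and stop 18 mm tall. The bed runs from x = -76 to +56 mm, and is clear from y = +45 to +120 mm, beyond the foot
- slot_mouth (a point): slot mouth, nominal: 9 mm over the bed on the slanted cheek's face (x = -48.75, y = +45 mm from home; same axes). The face runs 60 mm on in -y, nearing the foot by 1 mm in 8: 18.75 mm off the seated foot at the mouth, 11.25 mm at the end. This aluminium cheek is bolted through slots: it really sits up to 1.3 mm off in x either way, differing per start, shifting the wedge's tight depth some 10 mm
- collimator_mid (a point): centre of the collimator's grey block, 36 mm wide (x), 56 mm long (y), 40 mm tall, on a black foot 60 wide (x), 90 long (y), 16 mm thick whose underside is 36 mm below. A barrel and a cap, 27 mm across, stick out along y within the foot's length. The block stands 34 mm clear above wedge and cheeks: grip it there across x. z up, y along the rail, as home
- collimator: the collimator, 0.45 to 0.7 kg, loose; origin at the centre of its foot's underside, axes as home. It starts flat on the bed, 7 to 9 mm off the straight cheek and 4 to 12 mm off the end stop, and slides against 2 to 5 N of friction on the bed; pushed high up, by its block, it tends to bind and may need up to 15 N to start
- wedge_mid (a point): centre of the loose steel wedge, 110 mm long, 22 mm tall, flat on the table. x points to the thin end, z up. Its +y face is straight (8.4 mm from here, parallel to x) and goes against the foot; its -y face slants 1 in 8: 10 mm thick at the thin end (x = +55 mm), 16.9 mm here, 23.75 mm at the thick end (x = -55 mm). In place, its x points along -y of home
- wedge: the wedge, about 0.22 kg; origin at the centre of its underside. Beside the seated collimator it goes tight with the thin end 60 to 85 mm past the mouth, 25 to 50 mm of the thick end still sticking out over the bed. From first touch to tight it goes some mm more, the push growing steadily; a last push of about 18 N leaves it well locked
- key: bystander: straight parallel steel key, a plain bar 110 x 14 x 22 mm lying flat near the wedge, NOT to be used; origin at the centre of its underside, x along the bar
- post_holder: bystander: black post holder standing on the table, 44 mm across, 67 mm tall; origin at the centre of its underside
- post: bystander: bare steel post 12.7 x 75 mm lying on the table; origin under its middle, x along the post
- lens_cell: bystander: black disc-shaped lens cell, 51 mm across, 12 mm tall, lying flat; origin at the centre of its underside
- driver: bystander: small black-handled driver 170 mm long lying on the table; origin under it, x along the tool
- lens_case: bystander: grey lens case 60 x 60 x 26 mm; origin at the centre of its underside
- level: bystander: small aluminium spirit level 75 x 16 x 18 mm; origin at the centre of its underside, x along it
Mind the look-alikes: they are no part of the job. What is shaped like the collimator but blue or pink is not meant. Leave any pink look-alike of the wedge alone.

How it is judged:
By the outcome, as a careful person would: the job done as asked, in the order asked, and still so for the second after the job is handed in, with the robot touching nothing.
It also fails if it takes over 69 s, if anything falls off the work surface, if the arm or the gripper's body presses on something with over 40 N, if the wrist force passes 120 N, or if a joint passes its speed limit or range.

## Working session

There is one attempt and no reset: what is moved stays moved. The work goes in short steps, Python scripts to look and compute and a tool call to move; the robot and the scene stay as the last step left them, time stands still between calls to the robot, and variables do not carry over. Pictures are saved under pics/ and viewed, and the job is handed in when it is done.

Besides the shell and the picture viewer there is one more tool, called after "Emit:" as name(argument=value, ...) on one line, values as JSON. play_rows: Moves the arm, as the interface text tells. Its arguments: {"type":"object","properties":{"series":{"type":"array","items":{"type":"array","items":{"type":"number"}}},"grip_force":{"type":"number"}},"required":["series"]}

```bash
ls; mkdir -p pics
python3 - <<'E'
from rig import robot, eyes, ticket
import cv2
o=robot.get_obs()
for k,v in o.items(): print(k,v)
for n in ["scene","top","wrist"]:
    cv2.imwrite(f"pics/{n}0.png",eyes.camera(n)[:,:,::-1]); p=eyes.camera_params(n); print(n,p)
E
```

```text
pics
time 0.0
q [-1.35851650e+00  5.28447290e-01  1.43390688e+00  4.29731163e-06
  1.18139148e+00 -1.78508966e-01]
joint_velocities [ 0.00067074  0.00035917 -0.00147055 -0.00081855 -0.00259512 -0.00021995]
joint_torque [-1.33608879e-03 -4.40036559e+01 -1.76592118e+01  6.32473198e-02
  5.81236265e-02 -1.57871523e-04]
position [ 0.23795103 -0.57719481  0.24658172]
tool_rot [-0.13729802  0.69441219 -0.69288997  0.13727512]
ft_force [0.38321277 0.01309169 0.45204885]
moment [ 0.01264197  0.03471765 -0.00380671]
grip_width 0.08716980084831705
scene {'K': array([[444.00865217,   0.        , 264.45621186],
       [  0.        , 444.00865217, 213.37170032],
       [  0.        ,   0.        ,   1.        ]]), 'rvec': array([ 2.02984605,  0.84005995, -0.41301487]), 'tvec': array([-0.41599442, -0.10468943,  1.6010747 ])}
top {'K': array([[529.04368535,   0.        , 282.11215107],
       [  0.        , 529.04368535, 216.69282082],
       [  0.        ,   0.        ,   1.        ]]), 'rvec': array([ 2.20275898, -2.14711521,  0.09277788]), 'tvec': array([0.05861461, 0.56322552, 1.1943772 ])}
wrist {'K': array([[315.20960606,   0.        , 282.51618362],
       [  0.        , 315.20960606, 210.80258605],
       [  0.        ,   0.        ,   1.        ]]), 'rvec': array([-2.41374091,  1.61460305,  0.22895132]), 'tvec': array([-0.62494679, -0.03335811,  0.39126725])}
```

View pics/scene0.png

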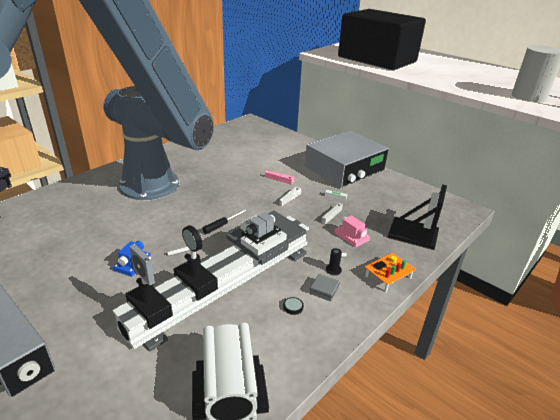

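View pics/top0.png

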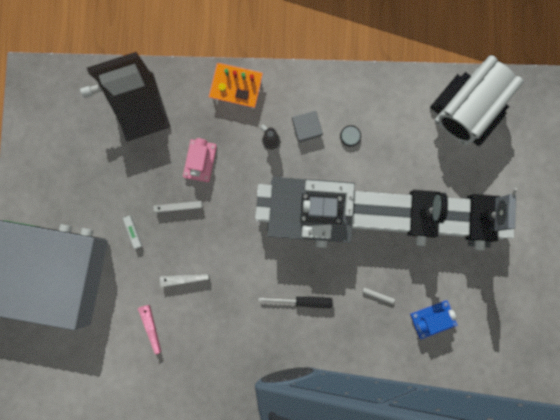

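View pics/wrist0.png

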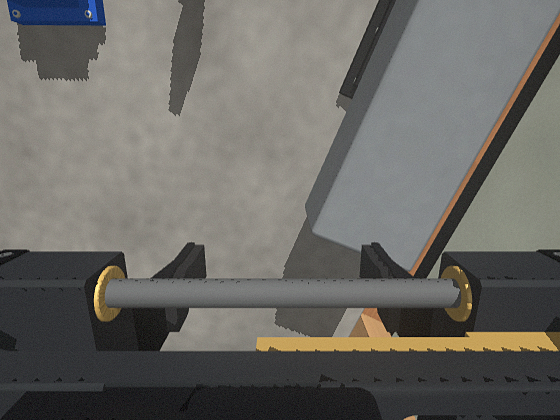

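```bash
cat > h.py <<'E'
import numpy as np,cv2
from scipy.spatial.transform import Rotation as R
from rig import robot,eyes,ticket
def cam(n):
    p=eyes.camera_params(n); return p['K'],cv2.Rodrigues(np.array(p['rvec'],float))[0],np.array(p['tvec'],float)
def ray(c,uv,z):
    K,Rm,t=c; o=-Rm.T@t
    uv=np.atleast_2d(uv).astype(float); d=np.c_[uv,np.ones(len(uv))]@np.linalg.inv(K).T@Rm
    return o+d*((z-o[2])/d[:,2])[:,None]
def proj(c,P):
    K,Rm,t=c; q=np.atleast_2d(P)@Rm.T+t; q=q@K.T; return q[:,:2]/q[:,2:]
E
python3 - <<'E'
from h import *
im=cv2.imread('pics/top0.png')
a=cv2.resize(im[190:360,100:240],None,fx=4,fy=4,interpolation=cv2.INTER_CUBIC)[:600]
b=cv2.resize(im[165:255,245:365],None,fx=6,fy=6,interpolation=cv2.INTER_CUBIC)
cv2.imwrite('pics/a.png',a);cv2.imwrite('pics/b.png',b)
c=cam('top')
print(ray(c,[(178,208),(185,281)],.022), ray(c,[(323,207)],.146), -c[1].T@c[2])
E
```

```text
[[0.57583393 0.3143747  0.022     ]
 [0.40859237 0.29116673 0.022     ]] [[ 0.57323949 -0.01187387  0.146     ]] [0.45447539 0.06832388 1.23934641]
```

View pics/a.png

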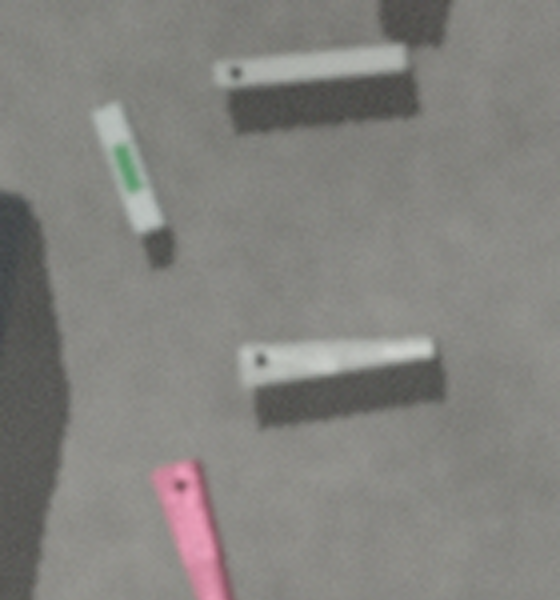

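View pics/b.png

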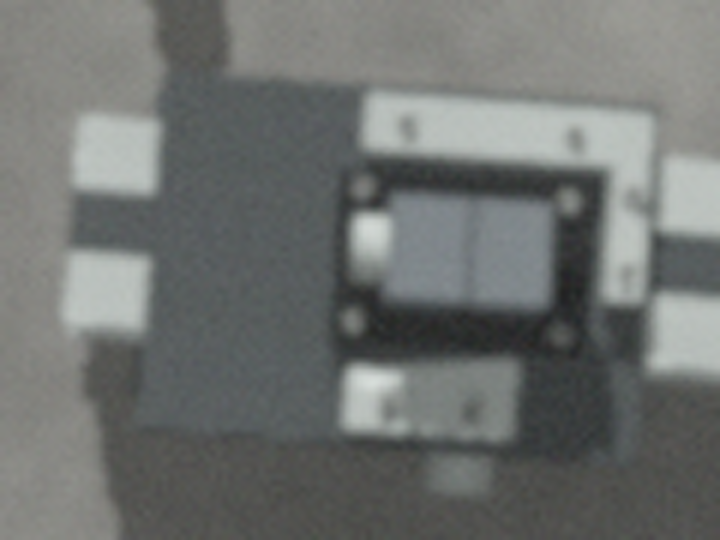

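Run:
```python
from h import *
o=robot.get_obs();Rt=R.from_quat(o['tool_rot']).as_matrix();p=np.array(o['position'])
print(Rt.round(3)); K,Rc,t=cam('wrist'); print('cam in tool',(Rt.T@(-Rc.T@t-p)).round(4)); print('cam axes cols in tool',(Rt.T@Rc.T).round(3))
c=cam('top')
im=cv2.imread('pics/top0.png')
# approx bench heading from block/carrier: bed corners in crop b/6+(245,165)
b=np.array([(165,75),(140,430),(655,105),(360,92),(350,430),(600,160)])/6+[245,165]
print(ray(c,b[:2],.09)); print(ray(c,b[2:5],.108))
a=np.array([(238,345),(433,337),(243,388),(433,359)])/4+[100,190]; print(ray(c,a,.022))
```

```text
[[-0.925 -0.     0.381]
 [-0.381  0.002 -0.925]
 [-0.    -1.    -0.002]]
cam in tool [-0.0752 -0.1368  0.0013]
cam axes cols in tool [[-0.     0.962  0.274]
 [ 0.001 -0.274  0.962]
 [ 1.     0.001 -0.001]]
[[0.64160749 0.09606244 0.09      ]
 [0.51146063 0.1015762  0.09      ]]
[[ 0.63225062 -0.08090526  0.108     ]
 [ 0.63427789  0.0252888   0.108     ]
 [ 0.51248302  0.02619351  0.108     ]]
[[0.41787917 0.34996186 0.022     ]
 [0.42529188 0.23860186 0.022     ]
 [0.39356705 0.34598356 0.022     ]
 [0.41279569 0.23812772 0.022     ]]
```

Emit:
play_rows(series=[[1,0,-0.12,0,0,-0.0364,0],[1,0,-0.12,0,0,-0.0364,0],[1,0,-0.12,0,0,-0.0364,0],[1,0,-0.12,0,0,-0.0364,0],[1,0,-0.12,0,0,-0.0364,0],[1,0,-0.12,0,0,-0.0364,0],[1,0,-0.12,0,0,-0.0364,0],[1,0,-0.12,0,0,-0.0364,0],[1,0,-0.12,0,0,-0.0364,0],[1,0,-0.12,0,0,-0.0364,0]])

```text
time: 0.98
position: [0.238, -0.5775, 0.3677]
tool_rot: [-0.492, 0.508, -0.507, 0.492]
ft_force: [0.1, -0.4, -0.1]
grip_width: 0.087
```

Emit:
play_rows(series=[[1,-0.32,0,0.19,0,0,0],[1,-0.32,0,0.19,0,0,0],[1,-0.32,0,0.19,0,0,0],[1,-0.32,0,0.19,0,0,0],[1,-0.32,0,0.19,0,0,0],[1,-0.32,0,0.19,0,0,0],[1,-0.32,0,0.19,0,0,0],[1,-0.32,0,0.19,0,0,0],[1,-0.32,0,0.19,0,0,0],[1,-0.32,0,0.19,0,0,0],[1,-0.32,0,0.19,0,0,0],[1,-0.32,0,0.19,0,0,0]])

```text
time: 1.98
position: [0.4804, -0.2006, 0.3674]
tool_rot: [-0.491, 0.509, -0.509, 0.491]
ft_force: [0.8, -1.0, -0.2]
grip_width: 0.087
```

Emit:
play_rows(series=[[1,-0.26,0.23,0.16,0,0,0],[1,-0.26,0.23,0.16,0,0,0],[1,-0.26,0.23,0.16,0,0,0],[1,-0.26,0.23,0.16,0,0,0],[1,-0.26,0.23,0.16,0,0,0],[1,-0.26,0.23,0.16,0,0,0],[1,0,0,0,0,0,0],[1,0,0,0,0,0,0]])

```text
time: 2.65
position: [0.5809, -0.0483, 0.2275]
tool_rot: [-0.493, 0.51, -0.507, 0.491]
ft_force: [-0.5, -0.2, -0.1]
grip_width: 0.0871
```

Run:
```python
from h import *
import pickle
o=robot.get_obs();print(o['time'],o['position'],R.from_quat(o['tool_rot']).as_matrix().round(4))
c=cam('wrist');im=eyes.camera('wrist')[:,:,::-1]
pickle.dump((c,o),open('w1.pkl','wb'))
cv2.imwrite('pics/w1.png',im)
```

```text
2.65 [ 0.58085563 -0.04832446  0.22745447] [[-3.320e-02 -4.500e-03  9.994e-01]
 [-9.994e-01  1.000e-03 -3.320e-02]
 [-9.000e-04 -1.000e+00 -4.600e-03]]
```

View pics/w1.png

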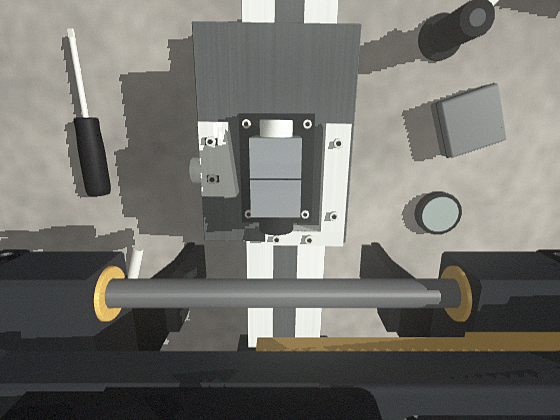

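Run:
```python
from h import *
im=cv2.imread('pics/w1.png')
cv2.imwrite('pics/w1a.png',cv2.resize(im[105:250,180:365],None,fx=4,fy=4,interpolation=cv2.INTER_CUBIC))
```

```text
(no output)
```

View pics/w1a.png

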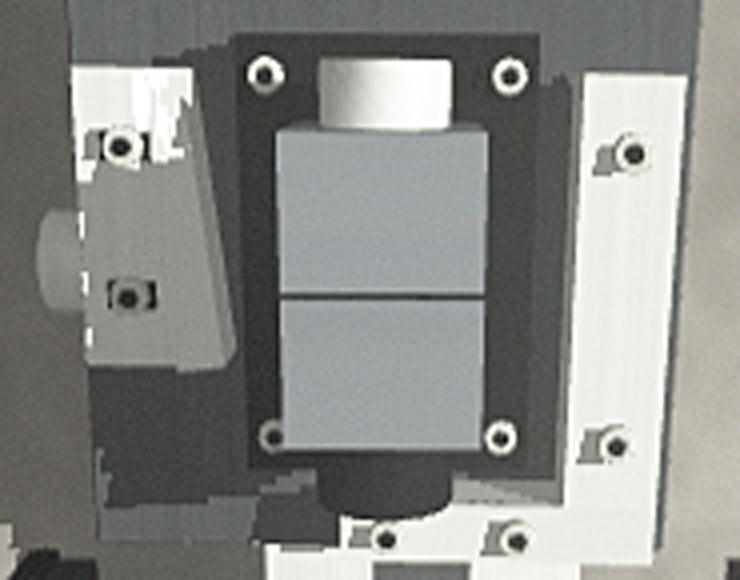

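Run:
```python
from h import *
import pickle
c,o=pickle.load(open('w1.pkl','rb'))
f=lambda L,z: ray(c,np.array(L)/4+[180,105],z)*1e3
print('cheek',f([(583,75),(565,500),(687,75),(655,560)],108)if 0 else (ray(c,np.array([(583,75),(568,420),(687,75),(655,560)])/4+[180,105],.108)*1e3).round(1))
g=lambda n,L,z: print(n,(ray(c,np.array(L)/4+[180,105],z)*1e3).round(1).tolist())
g('stop',[(345,518),(560,505)],.108)
g('block',[(277,130),(488,130),(482,450),(282,450)],.146)
g('foot',[(237,35),(538,35),(248,467),(525,480)],.106)
g('slant',[(190,68),(235,350)],.108)
print('bed',(ray(c,[(192,22),(361,22)],.09)*1e3).round(1).tolist())
```

```text
cheek [[617.1  22.8 108. ]
 [614.3 -47.4 108. ]
 [637.5  22.1 108. ]
 [633.3 -79.6 108. ]]
stop [[566.2, -67.8, 108.0], [612.6, -66.3, 108.0]]
block [[560.7, 15.9, 146.0], [596.3, 14.7, 146.0], [594.3, -41.7, 146.0], [558.1, -40.6, 146.0]]
foot [[549.6, 32.5, 106.0], [608.6, 30.6, 106.0], [545.8, -56.3, 106.0], [605.3, -61.1, 106.0]]
slant [[540.3, 26.6, 108.0], [545.1, -30.0, 108.0]]
bed [[515.6, 101.9, 90.0], [646.3, 97.5, 90.0]]
```

Emit:
play_rows(series=[[1,-0.118,0.1,-0.014,0,0,0],[1,-0.118,0.1,-0.014,0,0,0],[1,-0.118,0.1,-0.014,0,0,0],[1,0,0.25,0,0,0,0],[1,0,0.2,0,0,0,0],[1,0,0.1,0,0,0,0],[1,0,0,0,0,0,0],[1,0,0,0,0,0,0]])

```text
time: 3.37
position: [0.5783, -0.0142, 0.1442]
tool_rot: [-0.491, 0.509, -0.509, 0.491]
ft_force: [0.1, -0.1, -0.9]
grip_width: 0.0874
```

Run:
```python
from h import *
o=robot.get_obs();print(o['time'],o['position'],o['ft_force'])
cv2.imwrite('pics/w2.png',eyes.camera('wrist')[:,:,::-1])
```

```text
3.3667 [ 0.57832101 -0.01421649  0.1442279 ] [ 0.11566164 -0.05026772 -0.89242013]
```

View pics/w2.png

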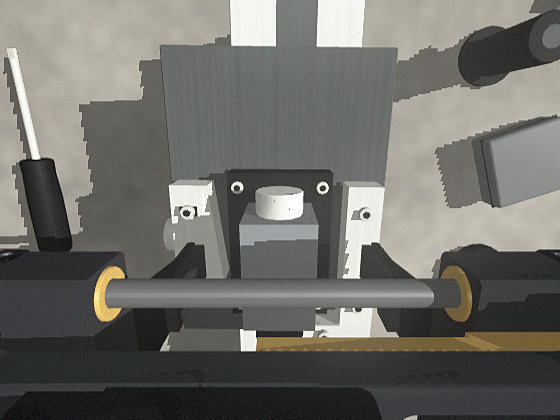

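Emit:
play_rows(series=[[0.3,0,0,0,0,0,0],[0.3,0,0,0,0,0,0],[0.3,0,0,0,0,0,0],[0.3,0,0,0,0,0,0],[0.3,0,0,0,0,0,0],[0.3,0,0,0,0,0,0]], grip_force=30)

```text
time: 3.92
position: [0.5788, -0.0145, 0.1448]
tool_rot: [0.491, -0.509, 0.509, -0.491]
ft_force: [-0.1, 0.6, 0.3]
grip_width: 0.0548
```

Emit:
play_rows(series=[[0.3,0,0,0,0,0,0],[0.3,0,0,0,0,0,0],[0.3,0,0,0,0,0,0],[0.3,0,0,0,0,0,0],[0.3,0,0,0,0,0,0],[0.3,0,0,0,0,0,0]])

```text
time: 4.42
position: [0.5771, -0.0144, 0.1444]
tool_rot: [-0.492, 0.51, -0.508, 0.49]
ft_force: [-5.5, -0.3, 4.2]
grip_width: 0.0361
```

Emit:
play_rows(series=[[0.3,0,0,0.01,0,0,0],[0.3,0,0,0.01,0,0,0],[0.3,0,0,0.01,0,0,0],[0.3,0,0,0.01,0,0,0],[0.3,0,0,0.01,0,0,0],[0.3,0,0,0.01,0,0,0],[0.3,0,0,0,0,0,0]])

```text
time: 5.0
position: [0.583, -0.0143, 0.1444]
tool_rot: [-0.492, 0.51, -0.508, 0.49]
ft_force: [-5.9, -0.1, 4.8]
grip_width: 0.036
```

Emit:
play_rows(series=[[0.3,0.01,0,0,0,0,0],[0.3,0.01,0,0,0,0,0],[0.3,0.01,0,0,0,0,0],[0.3,0.01,0,0,0,0,0],[0.3,0.01,0,0,0,0,0],[0.3,0,0,0,0,0,0]])

```text
time: 5.5
position: [0.5844, -0.0182, 0.1445]
tool_rot: [-0.49, 0.51, -0.509, 0.491]
ft_force: [-2.1, 6.2, 3.2]
grip_width: 0.036
```

Emit:
play_rows(series=[[0.3,0,0,0.01,0,0,0],[0.3,0,0,0.01,0,0,0],[0.3,0,0,0,0,0,0]])

```text
time: 5.75
position: [0.5845, -0.0182, 0.1444]
tool_rot: [-0.491, 0.511, -0.507, 0.49]
ft_force: [-6.6, 4.8, 6.4]
grip_width: 0.0358
```

Emit:
play_rows(series=[[0.3,0,0,0.01,0,0,0],[0.3,0,0,0,0,0,0]])

```text
time: 5.92
position: [0.5846, -0.0181, 0.1445]
tool_rot: [-0.492, 0.512, -0.507, 0.49]
ft_force: [-9.2, 5.7, 8.3]
grip_width: 0.0362
```

Emit:
play_rows(series=[[0.3,0.01,0,0,0,0,0],[0.3,0.01,0,0,0,0,0],[0.3,0.01,0,0,0,0,0],[0.3,0,0,0,0,0,0]])

```text
time: 6.25
position: [0.5846, -0.019, 0.1446]
tool_rot: [-0.49, 0.513, -0.506, 0.491]
ft_force: [-7.1, 11.0, 8.2]
grip_width: 0.036
```

Emit:
play_rows(series=[[0.3,0.01,0,0,0,0,0],[0.3,0.01,0,0,0,0,0],[0.3,0,0,0,0,0,0]])

```text
time: 6.5
position: [0.5844, -0.0209, 0.1446]
tool_rot: [-0.49, 0.513, -0.506, 0.491]
ft_force: [-7.8, 12.0, 9.5]
grip_width: 0.0358
```

Emit:
play_rows(series=[[0.3,0.01,-0.01,0,0,0,0],[0.3,0.01,0,0,0,0,0],[0.3,0,0,0,0,0,0]])

```text
time: 6.75
position: [0.5845, -0.0224, 0.1448]
tool_rot: [-0.49, 0.513, -0.506, 0.491]
ft_force: [-6.3, 12.7, 4.9]
grip_width: 0.0359
```

Emit:
play_rows(series=[[0.3,0.01,0,0,0,0,0],[0.3,0,0,0,0,0,0]])

```text
time: 6.92
position: [0.5845, -0.0225, 0.1449]
tool_rot: [-0.489, 0.514, -0.506, 0.491]
ft_force: [-4.5, 15.8, 4.7]
grip_width: 0.036
```

Emit:
play_rows(series=[[0.3,-0.01,0,0.01,0,0,0],[0.3,0,0,0.01,0,0,0],[0.3,0,0,0.01,0,0,0],[0.3,0,0,0,0,0,0]])

```text
time: 7.25
position: [0.5848, -0.0223, 0.1448]
tool_rot: [-0.491, 0.515, -0.504, 0.489]
ft_force: [-11.0, 11.7, 8.4]
grip_width: 0.0358
```

Run:
```python
from h import *
o=robot.get_obs();print(o['time'],o['position'],o['ft_force'],R.from_quat(o['tool_rot']).as_matrix().round(4))
```

```text
7.25 [ 0.58476701 -0.0223198   0.14476649] [-10.97393932  11.74399033   8.44250238] [[-0.0385 -0.0126  0.9992]
 [-0.9992  0.0085 -0.0384]
 [-0.008  -0.9999 -0.0129]]
```

Emit:
play_rows(series=[[1,0,0,0,0,0,0],[1,0,0,0,0,0,0],[1,0,0,0,0,0,0],[1,0,0,0,0,0,0],[1,0,0,0,0,0,0],[1,0,0,0,0,0,0],[1,0,-0.2,0,0,0,0],[1,0,-0.2,0,0,0,0],[1,0.13,-0.22,0,0,0,0],[1,0.13,-0.22,0,0,0,0],[1,0,0,0,0,0,0],[1,0,0,0,0,0,0]])

```text
time: 8.25
position: [0.5906, -0.054, 0.231]
tool_rot: [0.49, -0.508, 0.511, -0.491]
ft_force: [-0.8, -0.5, 0.7]
grip_width: 0.0867
```

Run:
```python
from h import *
import pickle
o=robot.get_obs();print(o['time'],o['position'],o['ft_force'],R.from_quat(o['tool_rot']).as_matrix().round(4))
c=cam('wrist');im=eyes.camera('wrist')[:,:,::-1]
pickle.dump((c,o),open('w3.pkl','wb'))
cv2.imwrite('pics/w3.png',im)
cv2.imwrite('pics/w3a.png',cv2.resize(im[105:250,180:365],None,fx=4,fy=4,interpolation=cv2.INTER_CUBIC))
```

```text
8.25 [ 0.59061595 -0.05398682  0.23100592] [-0.7770506  -0.45634971  0.68161509] [[-0.038   0.0046  0.9993]
 [-0.9993 -0.0013 -0.038 ]
 [ 0.0011 -1.      0.0046]]
```

View pics/w3a.png

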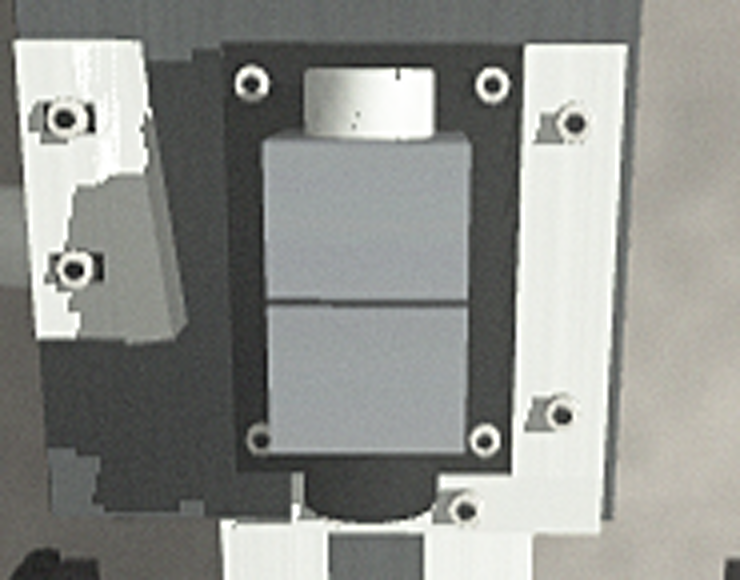

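Run:
```python
from h import *
import pickle
c,o=pickle.load(open('w3.pkl','rb'))
a=np.radians(-2.1);X=np.array([np.cos(a),np.sin(a)]);Y=np.array([-np.sin(a),np.cos(a)])
def g(n,L,z):
    w=ray(c,np.array(L)/4+[180,105],z)[:,:2]*1e3; print(n,w.round(1).tolist(),np.c_[w@X,w@Y].round(1).tolist())
g('cheek in',[(524,44),(513,470)],.108); g('cheek out',[(628,44),(600,530)],.108)
g('foot L/R',[(222,44),(237,470)],.106);g('foot R',[(523,44),(512,470)],.106)
g('block',[(263,139),(470,139),(467,453),(268,453)],.146)
g('slant',[(142,42),(186,325)],.108)
```

```text
cheek in [[617.2, 23.0], [613.7, -65.3]] [[615.9, 45.6], [615.7, -42.8]]
cheek out [[637.7, 22.2], [632.6, -79.9]] [[636.5, 45.6], [635.1, -56.7]]
foot L/R [[557.4, 25.2], [553.7, -63.6]] [[556.1, 45.6], [555.6, -43.3]]
foot R [[617.2, 23.0], [613.6, -66.0]] [[615.9, 45.6], [615.6, -43.4]]
block [[568.7, 8.6], [604.2, 7.3], [602.3, -49.2], [565.7, -47.8]] [[568.0, 29.4], [603.6, 29.4], [603.7, -27.1], [567.1, -27.0]]
slant [[542.0, 26.2], [545.7, -30.7]] [[540.6, 46.0], [546.5, -10.7]]
```

Emit:
play_rows(series=[[1,-0.3,0,-0.19,0,0,0],[1,-0.3,0,-0.19,0,0,0],[1,-0.3,0,-0.19,0,0,0],[1,-0.3,0,-0.19,0,0,0],[1,-0.3,0,-0.19,0,0,0],[1,-0.3,0.16,-0.19,0,0,0],[1,-0.3,0.16,-0.19,0,0,0],[1,-0.3,0.16,-0.19,0,0,0],[1,-0.3,0.16,-0.19,0,0,0],[1,-0.3,0.16,-0.19,0,-0.033,0],[1,0,0,0,0,0,0],[1,0,0,0,0,0,0]])

```text
time: 9.3
position: [0.4073, 0.2549, 0.1476]
tool_rot: [0.519, -0.483, 0.481, -0.516]
ft_force: [0.9, -0.4, 0.7]
grip_width: 0.0869
```

Run:
```python
from h import *
import pickle
o=robot.get_obs();print(o['time'],o['position'],o['ft_force'],R.from_quat(o['tool_rot']).as_matrix().round(4))
c=cam('wrist');im=eyes.camera('wrist')[:,:,::-1]
pickle.dump((c,o),open('w4.pkl','wb'))
cv2.imwrite('pics/w4.png',im)
```

```text
9.3 [0.40731715 0.2549475  0.14756512] [ 0.87975513 -0.38507131  0.67135602] [[ 0.0713 -0.0051  0.9974]
 [-0.9975 -0.0018  0.0713]
 [ 0.0014 -1.     -0.0052]]
```

View pics/w4.png

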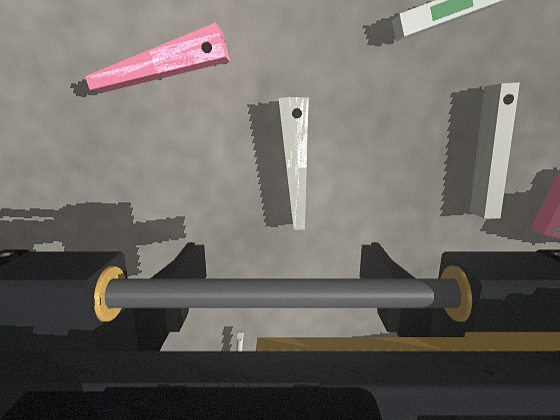

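Run:
```python
from h import *
import pickle
im=cv2.imread('pics/w4.png');c,o=pickle.load(open('w4.pkl','rb'))
g=cv2.cvtColor(im,cv2.COLOR_BGR2GRAY)[90:236,262:325]
cv2.imwrite('pics/w4a.png',cv2.resize(im[90:236,262:325],None,fx=4,fy=4,interpolation=cv2.INTER_CUBIC))
f=lambda L:ray(c,np.array(L,float),.022)[:,:2]*1e3
R_=[];L_=[]
for r in range(100,228,4):
    row=cv2.GaussianBlur(g,(3,3),0)[r-90].astype(float); i=np.where(row>170)[0]
    if len(i): L_.append((262+i[0]-.5,r)); R_.append((262+i[-1]+.5,r))
L_=np.array(L_);R_=np.array(R_)
for n,E in (('R',R_),('L',L_)):
    w=f(E); p=np.polyfit(w[:,1],w[:,0],1); res=w[:,0]-np.polyval(p,w[:,1]); k=abs(res)<1; p=np.polyfit(w[k,1],w[k,0],1); print(n,p,np.degrees(np.arctan(p[0])),res.round(1).tolist())
print(f([(295,97),(298,230)]))
```

```text
R [-6.09136455e-02  4.42105124e+02] -3.485787752044428 [0.1, 0.2, 0.3, 0.4, -0.3, -0.2, -0.1, -0.0, 0.1, 0.2, 0.3, -0.4, -0.3, -0.2, -0.1, -0.0, 0.1, 0.2, 0.3, 0.4, -0.3, -0.2, -0.1, -0.0, 0.1, 0.2, 0.3, -0.4, 0.5, -0.2, -0.1, -0.0]
L [-1.92212653e-01  4.63877577e+02] -10.880275789524298 [-0.1, 0.3, -0.1, 0.4, -0.0, -0.4, 0.1, -0.3, 0.1, -0.3, 0.2, -0.2, 0.2, -0.1, 0.3, -0.1, 0.4, -0.0, -0.4, 0.1, -0.3, 0.1, -0.3, 0.2, -0.2, 0.3, -0.1, 0.3, -0.1, 0.4, 0.0, -0.4]
[[410.3122342  347.50349574]
 [422.06223855 237.68262674]]
```

View pics/w4a.png

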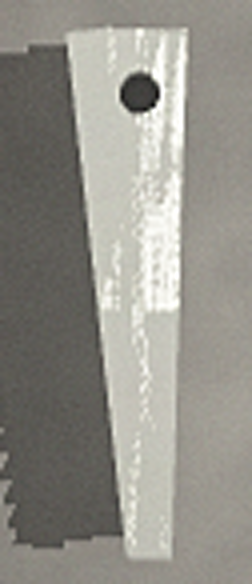

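Emit:
play_rows(series=[[0.55,0,0,0,0,0.0033,0],[0.55,-0.262,0.1,0.029,0,0,0],[0.55,-0.262,0.1,0.029,0,0,0],[0.55,-0.262,0.1,0.029,0,0,0],[0.55,0,0.2,0,0,0,0],[0.55,0,0.1,0,0,0,0],[0.55,0,0,0,0,0,0],[0.55,0,0,0,0,0,0]])

```text
time: 10.02
position: [0.4148, 0.3314, 0.0893]
tool_rot: [0.514, -0.486, 0.486, -0.513]
ft_force: [-0.7, -0.1, 0.4]
grip_width: 0.0494
```

Run:
```python
from h import *
o=robot.get_obs();print(o['time'],o['position'],o['ft_force'],o['grip_width'],R.from_quat(o['tool_rot']).as_matrix().round(4))
c=cam('wrist');im=eyes.camera('wrist')[:,:,::-1]
cv2.imwrite('pics/w5.png',im)
```

```text
10.0167 [0.41475532 0.33138793 0.08932406] [-0.65473044 -0.10922872  0.37439347] 0.049376478436927704 [[ 5.430e-02 -1.500e-03  9.985e-01]
 [-9.985e-01 -9.000e-04  5.430e-02]
 [ 8.000e-04 -1.000e+00 -1.500e-03]]
```

View pics/w5.png

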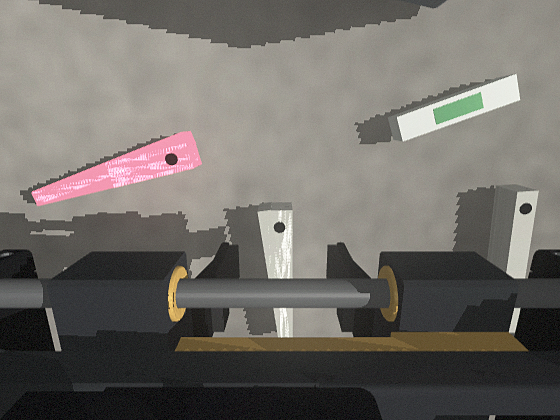

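Emit:
play_rows(series=[[0.55,-0.025,0.15,-0.04,0,-0.002,0],[0.55,0,0.2,0,0,0,0],[0.55,0,0.15,0,0,0,0],[0.55,0,0.09,0,0,0,0],[0.55,0,0,0,0,0,0],[0.55,0,0,0,0,0,0]])

```text
time: 10.57
position: [0.4109, 0.3347, 0.031]
tool_rot: [-0.515, 0.484, -0.484, 0.515]
ft_force: [0.3, -1.4, -0.4]
grip_width: 0.0475
```

Run:
```python
from h import *
o=robot.get_obs();print(o['time'],o['position'],o['ft_force'],o['grip_width'],R.from_quat(o['tool_rot']).as_matrix().round(4))
im=eyes.camera('wrist')[:,:,::-1]
cv2.imwrite('pics/w6.png',im)
```

```text
10.5667 [0.41087143 0.3347381  0.03101985] [ 0.28740476 -1.44390688 -0.36717574] 0.047470315632581084 [[ 6.210e-02  3.000e-04  9.981e-01]
 [-9.981e-01  1.000e-04  6.210e-02]
 [-1.000e-04 -1.000e+00  3.000e-04]]
```

View pics/w6.png

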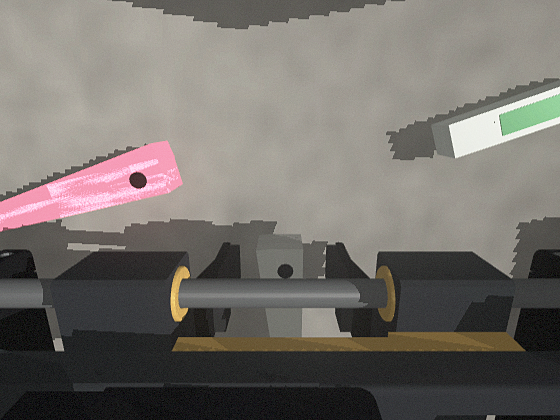

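Emit:
play_rows(series=[[0.1,0,0,0,0,0,0],[0.1,0,0,0,0,0,0],[0.1,0,0,0,0,0,0],[0.1,0,0,0,0,0,0],[0.1,0,0,0,0,0,0],[0.1,0,0,0,0,0,0],[0.1,0,0,0,0,0,0],[0.1,0,0,0,0,0,0],[0.1,0,0,0,0,0,0]], grip_force=40)

```text
time: 11.37
position: [0.4106, 0.3352, 0.0309]
tool_rot: [-0.515, 0.484, -0.484, 0.516]
ft_force: [-0.2, -0.2, 5.5]
grip_width: 0.0218
```

Run:
```python
from h import *
o=robot.get_obs();print(o['time'],o['position'],o['ft_force'],o['grip_width'],R.from_quat(o['tool_rot']).as_matrix().round(4))
im=eyes.camera('wrist')[:,:,::-1]
cv2.imwrite('pics/w7.png',im[200:420])
```

```text
11.3667 [0.41057626 0.33519811 0.03087047] [-0.21688609 -0.24068723  5.52477564] 0.0218099709495323 [[ 6.30e-02  5.00e-04  9.98e-01]
 [-9.98e-01  3.00e-04  6.30e-02]
 [-3.00e-04 -1.00e+00  5.00e-04]]
```

View pics/w7.png

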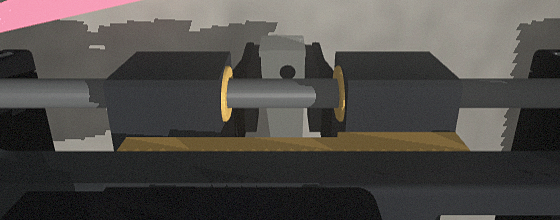

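Emit:
play_rows(series=[[0.1,0,-0.1,0,0,0,0],[0.1,0,-0.25,0,0,0,0],[0.1,0,-0.35,0,0,0,0],[0.1,0,-0.35,0,0,0,0],[0.1,0,-0.35,0,0,0,0],[0.1,0,-0.2,0,0,0,0],[0.1,0,0,0,0,0,0],[0.1,0,0,0,0,0,0]])

```text
time: 12.08
position: [0.4105, 0.3352, 0.1916]
tool_rot: [-0.515, 0.484, -0.484, 0.516]
ft_force: [0.6, 0.0, -1.4]
grip_width: 0.0219
```

Run:
```python
from h import *
o=robot.get_obs();print(o['time'],o['position'],o['ft_force'],o['grip_width'],R.from_quat(o['tool_rot']).as_matrix().round(4))
im=eyes.camera('top')[:,:,::-1]
cv2.imwrite('pics/t8.png',cv2.resize(im[200:350,100:300],None,fx=4,fy=4,interpolation=cv2.INTER_CUBIC))
im=eyes.camera('scene')[:,:,::-1]
cv2.imwrite('pics/s8.png',cv2.resize(im[90:240,200:400],None,fx=4,fy=4,interpolation=cv2.INTER_CUBIC))
```

```text
12.0833 [0.41053159 0.33516198 0.19159735] [ 0.56444031  0.0134825  -1.42791846] 0.021922994685384445 [[ 6.32e-02  2.00e-03  9.98e-01]
 [-9.98e-01  1.00e-03  6.32e-02]
 [-9.00e-04 -1.00e+00  2.00e-03]]
```

View pics/t8.png

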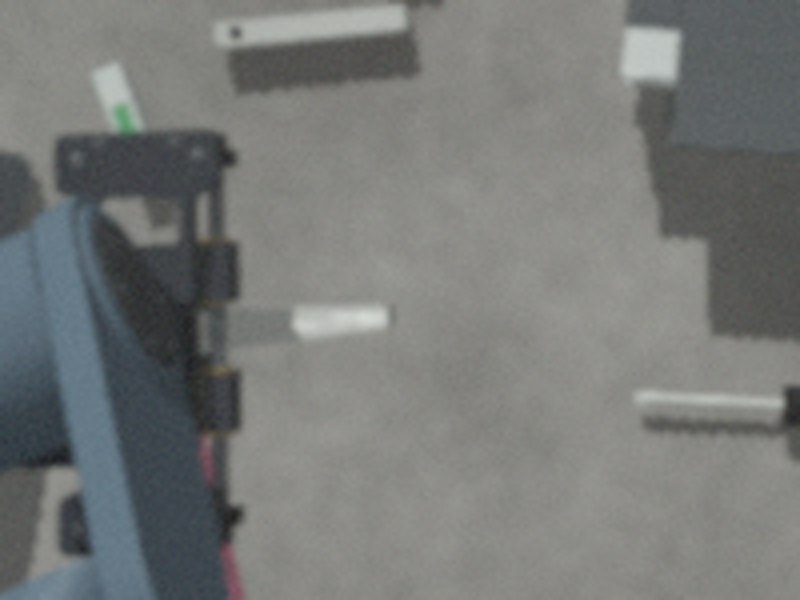

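View pics/s8.png

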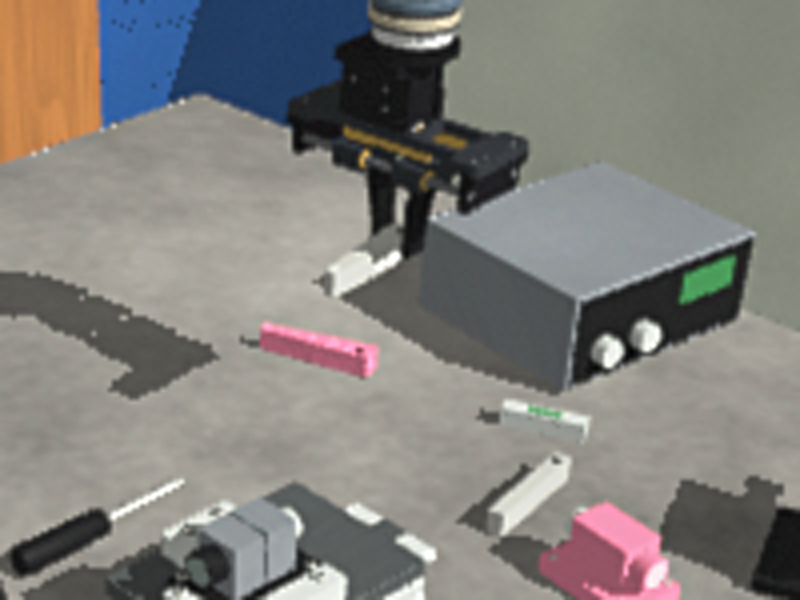

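Emit:
play_rows(series=[[0.1,0,0,0,0,0.0317,0],[0.1,0.15,0,0.11,0,0,0],[0.1,0.27,0.05,0.21,0,0,0],[0.1,0.27,0.05,0.21,0,0,0],[0.1,0.27,0.05,0.21,0,0,0],[0.1,0.27,0.05,0.21,0,0,0],[0.1,0.27,0.05,0.21,0,0,0],[0.1,0.27,0.05,0.2,0,0,0],[0.1,0.14,0.02,0.1,0,0,0],[0.1,0,0,0,0,0,0],[0.1,0,0,0,0,0,0],[0.1,0,0,0,0,0,0]])

```text
time: 13.18
position: [0.5476, 0.1392, 0.1569]
tool_rot: [-0.492, 0.51, -0.508, 0.49]
ft_force: [-0.1, -0.2, -1.8]
grip_width: 0.0224
```

Run:
```python
from h import *
o=robot.get_obs();print(o['time'],o['position'],o['ft_force'],o['grip_width'],R.from_quat(o['tool_rot']).as_matrix().round(4))
im=eyes.camera('top')[:,:,::-1]; cv2.imwrite('pics/t9full.png',im)
cv2.imwrite('pics/t9.png',cv2.resize(im[150:270,200:360],None,fx=5,fy=5,interpolation=cv2.INTER_CUBIC))
im=eyes.camera('scene')[:,:,::-1]
cv2.imwrite('pics/s9.png',cv2.resize(im[160:280,200:360],None,fx=5,fy=5,interpolation=cv2.INTER_CUBIC))
```

```text
13.1833 [0.54758236 0.13917696 0.15689164] [-0.06074664 -0.16071212 -1.76599418] 0.022353383136448197 [[-3.670e-02 -4.700e-03  9.993e-01]
 [-9.993e-01  2.000e-04 -3.670e-02]
 [-1.000e-04 -1.000e+00 -4.700e-03]]
```

View pics/t9.png

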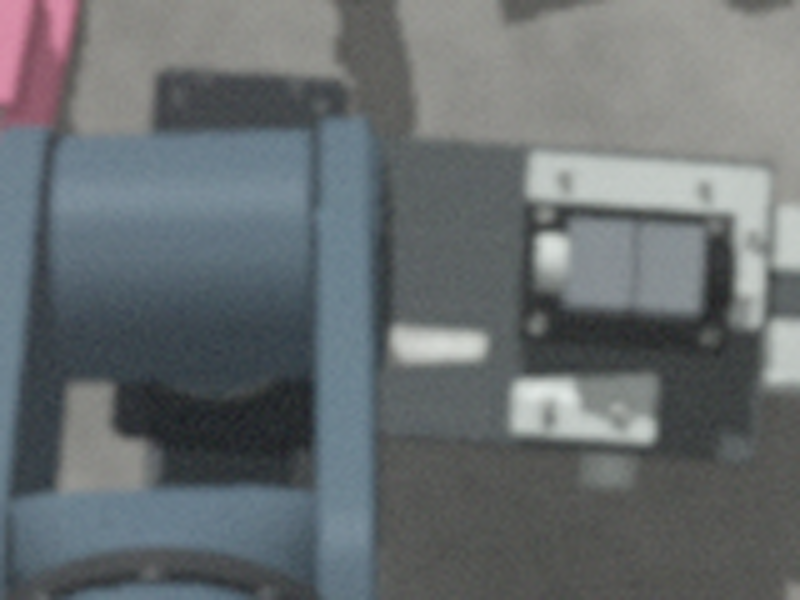

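View pics/s9.png

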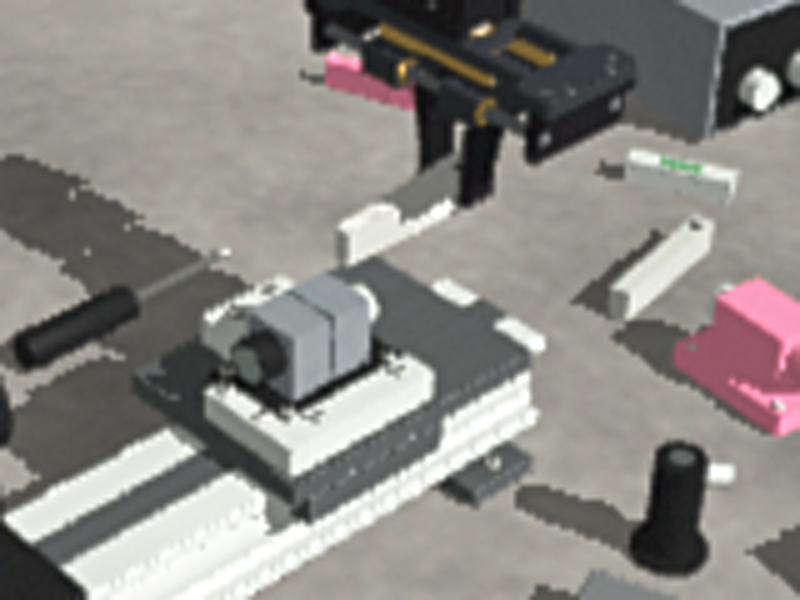

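Run:
```python
from h import *
im=cv2.imread('pics/t9full.png');g=cv2.cvtColor(im,cv2.COLOR_BGR2GRAY).astype(float)
c=cam('top')
a=np.radians(-2.1);X=np.array([np.cos(a),np.sin(a)]);Y=np.array([-np.sin(a),np.cos(a)])
up=[];lo=[]
for u in range(280,297):
    col=g[208:230,u]; m=(col.max()+np.median(np.r_[col[:3],col[-3:]]))/2
    i=np.where(col>m)[0]; i0,i1=i[0],i[-1]
    f=lambda p,q:p+(m-col[p])/(col[q]-col[p])*(q-p)
    up.append((u,208+f(i0-1,i0)));lo.append((u,208+f(i1,i1+1)))
for n,E in (('up',up),('lo',lo)):
    w=ray(c,E,.147)[:,:2]*1e3; b=np.c_[w@X,w@Y]; k=slice(1,-2); p=np.polyfit(b[k,1],b[k,0],1)
    print(n,p,np.degrees(np.arctan(p[0])),np.std(b[k,0]-np.polyval(p,b[k,1])), b[[1,-3]].round(1).tolist())
print(g[218,275:305])
row=ray(c,[(297.3,218)],.147)[:,:2]*1e3; print(row@X,row@Y)
# reference cheek & foot edge at .108/.106
E=[]
for u in range(310,338):
    col=g[205:222,u]; print(end='')
```

```text
up [-2.55191796e-03  5.51030031e+02] -0.14621381156627242 0.10230916876942313 [[551.0, 95.2], [550.9, 68.2]]
lo [-1.00504755e-01  5.46086500e+02] -5.73922572358963 0.14304930764695165 [[536.9, 94.3], [539.3, 67.5]]
[ 72.  69. 104. 155. 183. 195. 200. 202. 203. 206. 206. 209. 212. 211.
 211. 207. 205. 206. 209. 205. 197. 180. 144. 107.  93.  96.  95.  92.
  85.  72.]
[546.98647013] [61.08441829]
```

Run:
```python
from h import *
im=cv2.imread('pics/t9full.png');g=cv2.cvtColor(im,cv2.COLOR_BGR2GRAY).astype(float)
c=cam('top')
a=np.radians(-2.1);X=np.array([np.cos(a),np.sin(a)]);Y=np.array([-np.sin(a),np.cos(a)])
E=[]
for u in range(308,344,2):
    col=g[:,u]; i=next(i for i in range(184,205) if col[i]>130>=col[i+1]); E.append((u,i+(col[i]-130)/(col[i]-col[i+1])))
w=ray(c,E,.108)[:,:2]*1e3; print('cheek X',(w@X).round(1))
print(np.c_[range(208,232),g[208:232,[312,318,324,328]]].astype(int).tolist())
print((ray(c,[(303,228),(306,218),(312,222),(324,222)],.107)[:,:2]*1e3@X).round(1))
```

```text
cheek X [612.3 612.  612.5 612.6 612.6 612.6 612.5 612.3 612.1 612.3 612.1 612.2
 612.3 612.1 611.8 611.7 611.7 611.4]
[[208, 108, 138, 137, 133], [209, 100, 139, 140, 138], [210, 82, 127, 131, 134], [211, 74, 101, 112, 112], [212, 53, 78, 80, 93], [213, 52, 57, 64, 67], [214, 47, 56, 47, 55], [215, 45, 40, 48, 50], [216, 49, 48, 44, 45], [217, 45, 53, 48, 50], [218, 53, 52, 51, 49], [219, 59, 62, 53, 53], [220, 66, 65, 57, 65], [221, 65, 63, 61, 66], [222, 61, 64, 69, 65], [223, 62, 65, 67, 71], [224, 86, 81, 88, 93], [225, 138, 107, 117, 121], [226, 186, 125, 130, 132], [227, 210, 134, 128, 133], [228, 221, 130, 133, 138], [229, 222, 132, 134, 133], [230, 209, 135, 143, 135], [231, 197, 135, 157, 136]]
[529.8 551.6 543.8 545.4]
```

Emit:
play_rows(series=[[0.1,0,0.15,-0.005,0,0,0],[0.1,0,0.12,0,0,0,0],[0.1,0,0.05,0,0,0,0],[0.1,0,0.02,0,0,0,0],[0.1,0,0,0,0,0,0],[0.1,0,0,0,0,0,0]])

```text
time: 13.78
position: [0.549, 0.1393, 0.125]
tool_rot: [0.491, -0.509, 0.509, -0.491]
ft_force: [-0.1, 0.6, -0.7]
grip_width: 0.0222
```

Emit:
play_rows(series=[[0.1,0,0.01,0,0,0,0],[0.1,0,0,0,0,0,0]])

```text
time: 13.95
position: [0.5492, 0.139, 0.1241]
tool_rot: [0.491, -0.509, 0.509, -0.491]
ft_force: [0.1, -0.8, -2.2]
grip_width: 0.0221
```

Emit:
play_rows(series=[[0.1,0,0.01,0,0,0,0],[0.1,0,0,0,0,0,0]])

```text
time: 14.12
position: [0.549, 0.1388, 0.1227]
tool_rot: [0.491, -0.509, 0.509, -0.491]
ft_force: [-0.0, 0.8, -1.9]
grip_width: 0.0222
```

Run:
```python
from h import *
o=robot.get_obs();print(o['time'],o['position'],o['ft_force'],o['moment'],o['grip_width'],R.from_quat(o['tool_rot']).as_matrix().round(4))
im=eyes.camera('scene')[:,:,::-1]
cv2.imwrite('pics/s10.png',cv2.resize(im[170:270,220:330],None,fx=6,fy=6,interpolation=cv2.INTER_CUBIC))
```

```text
14.1167 [0.54895039 0.13884902 0.12271844] [-0.03293593  0.82262357 -1.85949151] [ 0.03940461 -0.02894218  0.0114063 ] 0.022227472289044658 [[-3.650e-02  4.000e-04  9.993e-01]
 [-9.993e-01  0.000e+00 -3.650e-02]
 [-0.000e+00 -1.000e+00  4.000e-04]]
```

View pics/s10.png

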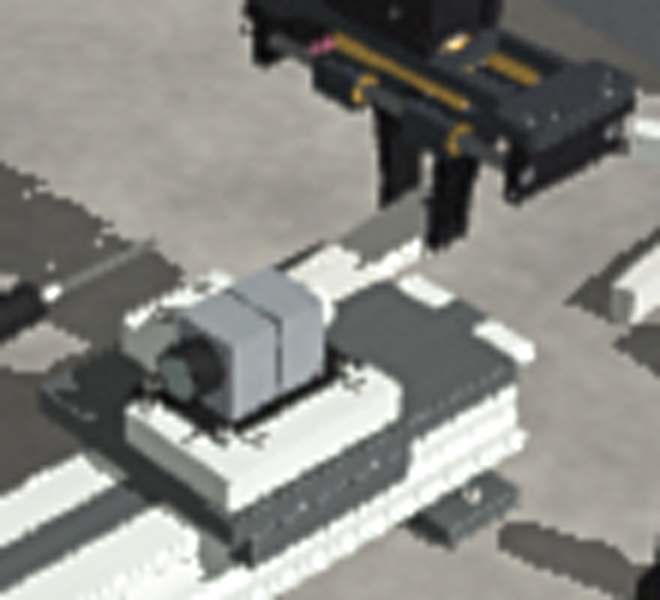

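Emit:
play_rows(series=[[0.1,0,0.007,-0.012,0,0,0],[0.1,0.05,0,0,0,0,0],[0.1,0.05,0,0,0,0,0],[0.1,0.05,0,0,0,0,0],[0.1,0.03,0,0,0,0,0],[0.1,0.02,0,0,0,0,0],[0.1,0,0,0,0,0,0]])

```text
time: 14.75
position: [0.547, 0.1182, 0.1218]
tool_rot: [0.491, -0.509, 0.509, -0.491]
ft_force: [0.4, 0.8, -2.2]
grip_width: 0.0226
```

Emit:
play_rows(series=[[0.1,0.03,0,0,0,0,0],[0.1,0.03,0,0,0,0,0],[0.1,0.03,0,0,0,0,0],[0.1,0,0,0,0,0,0]])

```text
time: 15.08
position: [0.5466, 0.1094, 0.1219]
tool_rot: [0.491, -0.509, 0.509, -0.491]
ft_force: [-0.8, 0.6, -1.6]
grip_width: 0.0221
```

Run:
```python
from h import *
o=robot.get_obs();print(o['time'],o['position'],o['ft_force'],o['moment'],o['grip_width'])
im=eyes.camera('top')[:,:,::-1]
cv2.imwrite('pics/t11.png',cv2.resize(im[170:250,270:370],None,fx=7,fy=7,interpolation=cv2.INTER_CUBIC))
```

```text
15.0833 [0.5466435  0.10943207 0.12185286] [-0.84848345  0.56663936 -1.63947836] [ 0.09626875 -0.07475485 -0.03331897] 0.022076920124031174
```

View pics/t11.png

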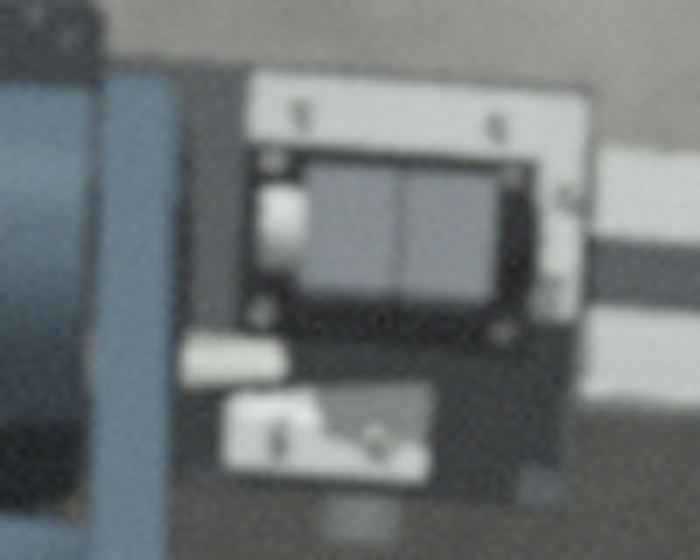

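Emit:
play_rows(series=[[0.1,0.03,0,0,0,0,0],[0.1,0.03,0,0,0,0,0],[0.1,0.03,0,0,0,0,0],[0.1,0.03,0,0,0,0,0],[0.1,0.03,0,0,0,0,0],[0.1,0,0,0,0,0,0]])

```text
time: 15.63
position: [0.5461, 0.0943, 0.1219]
tool_rot: [0.491, -0.509, 0.509, -0.491]
ft_force: [0.3, 1.3, -2.3]
grip_width: 0.0223
```

Emit:
play_rows(series=[[0.1,0.03,0,0,0,0,0],[0.1,0.03,0,0,0,0,0],[0.1,0.02,0,0,0,0,0],[0.1,0.02,0,0,0,0,0],[0.1,0,0,0,0,0,0]])

```text
time: 16.05
position: [0.5457, 0.0846, 0.1219]
tool_rot: [0.491, -0.509, 0.509, -0.491]
ft_force: [-0.0, -0.2, -1.9]
grip_width: 0.0224
```

Emit:
play_rows(series=[[0.1,0,0.01,0,0,0,0],[0.1,0,0,0,0,0,0]])

```text
time: 16.22
position: [0.5458, 0.0849, 0.1209]
tool_rot: [0.491, -0.509, 0.509, -0.491]
ft_force: [-1.0, -1.6, -1.3]
grip_width: 0.022
```

Emit:
play_rows(series=[[0.1,0,0.01,0,0,0,0],[0.1,0,0,0,0,0,0]])

```text
time: 16.38
position: [0.5458, 0.0849, 0.1209]
tool_rot: [0.491, -0.509, 0.509, -0.491]
ft_force: [-2.2, -1.0, 5.6]
grip_width: 0.0222
```

Emit:
play_rows(series=[[0.1,0.02,0,0,0,0,0],[0.1,0.02,0,0,0,0,0],[0.1,0,0,0,0,0,0]])

```text
time: 16.63
position: [0.5463, 0.0817, 0.1209]
tool_rot: [0.49, -0.509, 0.509, -0.492]
ft_force: [-1.0, 3.0, 5.5]
grip_width: 0.0224
```

Emit:
play_rows(series=[[0.1,0.02,0,0,0,0,0],[0.1,0.02,0,0,0,0,0],[0.1,0.02,0,0,0,0,0],[0.1,0,0,0,0,0,0]])

```text
time: 16.97
position: [0.5463, 0.0757, 0.1209]
tool_rot: [0.49, -0.509, 0.509, -0.492]
ft_force: [-0.2, 3.5, 4.6]
grip_width: 0.0224
```

Emit:
play_rows(series=[[0.1,0.02,0,0,0,0,0],[0.1,0.02,0,0,0,0,0],[0.1,0,0,0,0,0,0]])

```text
time: 17.22
position: [0.5462, 0.0717, 0.1209]
tool_rot: [0.49, -0.509, 0.51, -0.492]
ft_force: [-0.9, 2.7, 6.8]
grip_width: 0.022
```

Emit:
play_rows(series=[[0.1,0.02,0,0,0,0,0],[0.1,0.02,0,0,0,0,0],[0.1,0,0,0,0,0,0]])

```text
time: 17.47
position: [0.546, 0.0677, 0.1209]
tool_rot: [0.49, -0.509, 0.51, -0.492]
ft_force: [-0.7, 3.1, 5.5]
grip_width: 0.0218
```

Emit:
play_rows(series=[[0.1,0.02,0,0,0,0,0],[0.1,0.02,0,0,0,0,0],[0.1,0,0,0,0,0,0]])

```text
time: 17.72
position: [0.5459, 0.0637, 0.1209]
tool_rot: [0.49, -0.509, 0.51, -0.492]
ft_force: [-0.3, 4.1, 5.1]
grip_width: 0.0222
```

Emit:
play_rows(series=[[0.1,0.02,0,0,0,0,0],[0.1,0.01,0,0,0,0,0],[0.1,0,0,0,0,0,0]])

```text
time: 17.97
position: [0.5459, 0.0609, 0.1209]
tool_rot: [0.49, -0.509, 0.51, -0.492]
ft_force: [-0.3, 4.0, 4.5]
grip_width: 0.0221
```

Emit:
play_rows(series=[[0.1,0.01,0,0,0,0,0],[0.1,0.01,0,0,0,0,0],[0.1,0,0,0,0,0,0]])

```text
time: 18.22
position: [0.5459, 0.0589, 0.1209]
tool_rot: [0.49, -0.509, 0.51, -0.492]
ft_force: [1.7, 4.1, 4.7]
grip_width: 0.022
```

Emit:
play_rows(series=[[0.1,0.01,0,0,0,0,0],[0.1,0.01,0,0,0,0,0],[0.1,0,0,0,0,0,0]])

```text
time: 18.47
position: [0.546, 0.0569, 0.1209]
tool_rot: [0.489, -0.509, 0.51, -0.492]
ft_force: [0.8, 4.8, 5.2]
grip_width: 0.022
```

Emit:
play_rows(series=[[0.1,0.01,0,0,0,0,0],[0.1,0.01,0,0,0,0,0],[0.1,0,0,0,0,0,0]])

```text
time: 18.72
position: [0.5461, 0.0549, 0.1209]
tool_rot: [0.489, -0.508, 0.51, -0.492]
ft_force: [2.0, 4.8, 6.0]
grip_width: 0.0222
```

Run:
```python
from h import *
o=robot.get_obs();print(o['time'],o['position'],o['ft_force'],o['moment'],o['grip_width'],R.from_quat(o['tool_rot']).as_matrix().round(4))
im=eyes.camera('wrist')[:,:,::-1]
cv2.imwrite('pics/w12.png',im)
im=eyes.camera('top')[:,:,::-1]
cv2.imwrite('pics/t12.png',cv2.resize(im[170:250,270:370],None,fx=7,fy=7,interpolation=cv2.INTER_CUBIC))
```

```text
18.7167 [0.54606642 0.05486155 0.12087193] [1.9871038  4.77162923 5.96695356] [ 0.85892767 -0.20406821  0.06016709] 0.022181501599009543 [[-0.0367  0.0039  0.9993]
 [-0.9993  0.0013 -0.0367]
 [-0.0014 -1.      0.0038]]
```

View pics/t12.png

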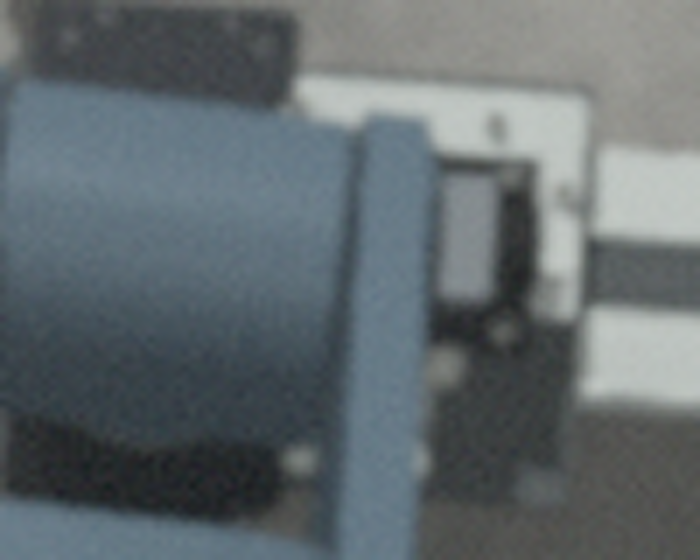

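Emit:
play_rows(series=[[0.1,0.01,0,0,0,0,0],[0.1,0.01,0,0,0,0,0],[0.1,0,0,0,0,0,0]])

```text
time: 19.07
position: [0.5461, 0.0529, 0.1208]
tool_rot: [0.489, -0.508, 0.51, -0.492]
ft_force: [1.4, 4.5, 4.9]
grip_width: 0.022
```

Emit:
play_rows(series=[[0.1,0.01,0,0,0,0,0],[0.1,0.01,0,0,0,0,0],[0.1,0,0,0,0,0,0]])

```text
time: 19.32
position: [0.5462, 0.0509, 0.1209]
tool_rot: [0.489, -0.508, 0.51, -0.492]
ft_force: [0.9, 5.1, 4.3]
grip_width: 0.0219
```

Emit:
play_rows(series=[[0.1,0.01,0,0,0,0,0],[0.1,0.01,0,0,0,0,0],[0.1,0,0,0,0,0,0]])

```text
time: 19.57
position: [0.5461, 0.0496, 0.1208]
tool_rot: [0.489, -0.509, 0.51, -0.492]
ft_force: [2.2, 7.9, 5.7]
grip_width: 0.0224
```

Emit:
play_rows(series=[[0.4,0,0,0,0,0,0],[0.4,0,0,0,0,0,0],[0.4,0,0,0,0,0,0],[0.4,0,0,0,0,0,0],[0.4,0,-0.2,0,0,0,0],[0.4,0,-0.2,0,0,0,0],[0,-0.16,0,0,0,0,0],[0,-0.16,0,0,0,0,0],[0,0,0,0,0,0,0],[0,0,0,0,0,0,0],[0,0,0,0,0,0,0],[0,0,0,0,0,0,0]])

```text
time: 20.57
position: [0.5453, 0.0793, 0.1595]
tool_rot: [-0.491, 0.509, -0.509, 0.49]
ft_force: [0.1, 0.7, 0.3]
grip_width: 0.0043
```

Run:
```python
from h import *
import pickle
o=robot.get_obs();print(o['time'],o['position'],o['ft_force'],o['moment'],o['grip_width'],R.from_quat(o['tool_rot']).as_matrix().round(4))
c=cam('wrist')
im=eyes.camera('wrist')[:,:,::-1]
cv2.imwrite('pics/w13.png',im)
im=eyes.camera('scene')[:,:,::-1]
cv2.imwrite('pics/s13.png',cv2.resize(im[170:270,220:330],None,fx=6,fy=6,interpolation=cv2.INTER_CUBIC))
```

```text
20.5667 [0.54531362 0.07925605 0.15949448] [0.06967294 0.73903388 0.28222558] [ 0.00762535 -0.0999465  -0.00179057] 0.004339192790025405 [[-3.700e-02 -8.000e-04  9.993e-01]
 [-9.993e-01 -3.000e-04 -3.700e-02]
 [ 4.000e-04 -1.000e+00 -8.000e-04]]
```

View pics/s13.png

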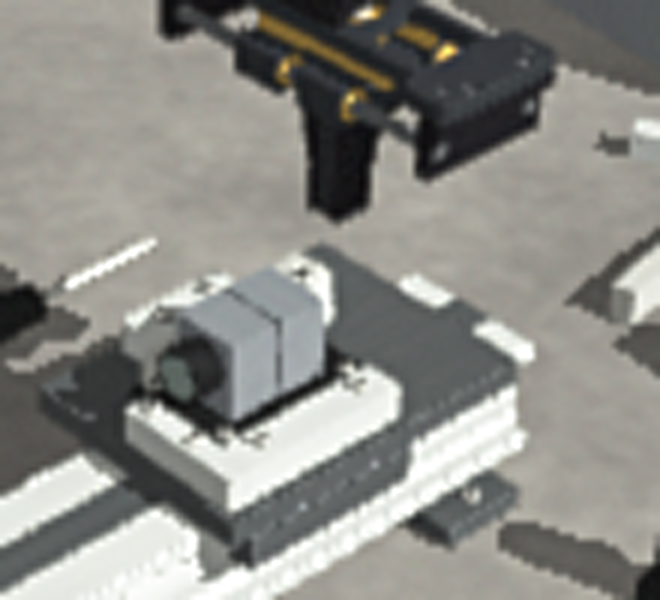

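View pics/w13.png

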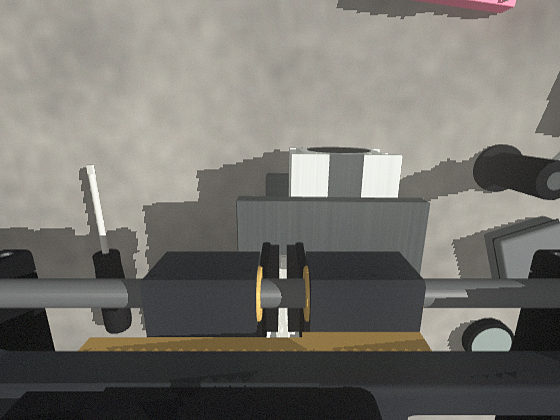

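Emit:
play_rows(series=[[0,0,0.1,0.003,0,0,0],[0,0,0.15,0,0,0,0],[0,0,0.1,0,0,0,0],[0,0,0.03,0,0,0,0],[0,0,0,0,0,0,0],[0,0.03,0,0,0,0,0],[0,0,0,0,0,0,0],[0,0,0,0,0,0,0]])

```text
time: 21.33
position: [0.5462, 0.0767, 0.1224]
tool_rot: [0.49, -0.509, 0.509, -0.491]
ft_force: [0.1, -1.0, -0.2]
grip_width: 0.0002
```

Emit:
play_rows(series=[[0,0.02,0,0,0,0,0],[0,0,0,0,0,0,0],[0,0,0,0,0,0,0]])

```text
time: 21.58
position: [0.5458, 0.0749, 0.1222]
tool_rot: [0.491, -0.509, 0.509, -0.491]
ft_force: [-0.6, -1.1, 0.3]
grip_width: 0.0002
```

Emit:
play_rows(series=[[0,0.02,0,0,0,0,0],[0,0,0,0,0,0,0],[0,0,0,0,0,0,0]])

```text
time: 21.83
position: [0.5457, 0.0734, 0.1221]
tool_rot: [-0.49, 0.509, -0.509, 0.491]
ft_force: [0.2, 2.8, 1.3]
grip_width: 0.0001
```

Emit:
play_rows(series=[[0,0.01,0,0,0,0,0],[0,0,0,0,0,0,0]])

```text
time: 22.0
position: [0.5457, 0.0728, 0.1221]
tool_rot: [-0.49, 0.509, -0.509, 0.491]
ft_force: [0.6, 4.6, 1.0]
grip_width: 0.0006
```

Emit:
play_rows(series=[[0,0.01,0,0,0,0,0],[0,0,0,0,0,0,0]])

```text
time: 22.17
position: [0.5458, 0.0719, 0.1221]
tool_rot: [-0.49, 0.509, -0.509, 0.491]
ft_force: [1.6, 5.3, 2.2]
grip_width: 0.0006
```

Emit:
play_rows(series=[[0,0.01,0,0,0,0,0],[0,0,0,0,0,0,0]])

```text
time: 22.33
position: [0.5458, 0.0713, 0.1221]
tool_rot: [-0.49, 0.51, -0.509, 0.491]
ft_force: [-0.2, 7.0, 1.4]
grip_width: 0.0002
```

Emit:
play_rows(series=[[0,0.01,0,0,0,0,0],[0,0,0,0,0,0,0],[0,0.01,0,0,0,0,0],[0,0,0,0,0,0,0]])

```text
time: 22.67
position: [0.5459, 0.071, 0.1222]
tool_rot: [-0.488, 0.511, -0.509, 0.492]
ft_force: [2.1, 13.3, 1.5]
grip_width: 0.0006
```

Emit:
play_rows(series=[[0,0.01,0,0,0,0,0],[0,0,0,0,0,0,0]])

```text
time: 22.83
position: [0.5459, 0.0709, 0.1222]
tool_rot: [-0.488, 0.511, -0.508, 0.492]
ft_force: [1.7, 15.9, 2.8]
grip_width: 0.0
```

Emit:
play_rows(series=[[0,0.01,0,0,0,0,0],[0,0,0,0,0,0,0]])

```text
time: 23.0
position: [0.5459, 0.0708, 0.1222]
tool_rot: [-0.487, 0.511, -0.508, 0.493]
ft_force: [2.2, 18.7, 1.6]
grip_width: -0.0
```

Emit:
play_rows(series=[[0,0,0,0,0,0,0],[0,0,0,0,0,0,0],[0,0,0,0,0,0,0]])

```text
time: 23.25
position: [0.5459, 0.0708, 0.1222]
tool_rot: [-0.487, 0.511, -0.508, 0.493]
ft_force: [1.5, 19.1, 2.6]
grip_width: -0.0
```

Emit:
play_rows(series=[[0,-0.1,0,0,0,0,0],[0,-0.1,0,0,0,0,0],[0,0,-0.3,0,0,0,0],[0,0.3,-0.3,0,0,0,0],[0,0.4,-0.4,0,0,0,0],[0,0.4,0,0,0,0,0],[0,0.2,0,0,0,0,0],[0,0,0,0,0,0,0],[0,0,0,0,0,0,0]])

```text
time: 24.0
position: [0.5414, -0.0341, 0.2107]
tool_rot: [-0.49, 0.51, -0.51, 0.49]
ft_force: [-0.6, 0.8, -0.1]
grip_width: 0.0003
```

Run:
```python
from h import *
import pickle
o=robot.get_obs();print(o['time'],o['position'],o['ft_force'],o['moment'],o['grip_width'],R.from_quat(o['tool_rot']).as_matrix().round(4))
c=cam('wrist')
im=eyes.camera('wrist')[:,:,::-1]
pickle.dump((c,o),open('w14.pkl','wb'))
cv2.imwrite('pics/w14.png',im)
cv2.imwrite('pics/w14a.png',cv2.resize(im[60:250,180:365],None,fx=3,fy=3,interpolation=cv2.INTER_CUBIC))
```

```text
24.0 [ 0.54138235 -0.03406894  0.21071317] [-0.61748341  0.78683732 -0.07092216] [ 0.00052336 -0.09089737  0.02844411] 0.0003160170108657404 [[-3.910e-02 -6.000e-04  9.992e-01]
 [-9.992e-01 -3.000e-04 -3.910e-02]
 [ 4.000e-04 -1.000e+00 -6.000e-04]]
```

View pics/w14a.png

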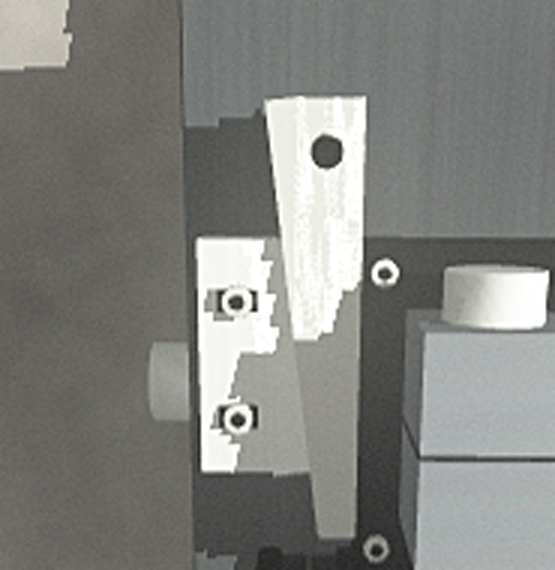

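Emit:
play_rows(series=[[0,0,-0.1,0.25,0,0,0],[0,0.1,-0.1,0.25,0,0,0],[0,0,0,0,0,0,0],[0,0,0,0,0,0,0]])

```text
time: 24.38
position: [0.5924, -0.0438, 0.2307]
tool_rot: [0.491, -0.508, 0.509, -0.491]
ft_force: [0.1, -0.1, 0.3]
grip_width: 0.0004
```

Run:
```python
from h import *
import pickle
o=robot.get_obs();print(o['time'],o['position'])
c=cam('wrist')
im=eyes.camera('wrist')[:,:,::-1]
pickle.dump((c,o),open('w15.pkl','wb'))
cv2.imwrite('pics/w15a.png',cv2.resize(im[60:250,160:400],None,fx=3,fy=3,interpolation=cv2.INTER_CUBIC))
```

```text
24.3833 [ 0.59239873 -0.04377637  0.23073113]
```

View pics/w15a.png

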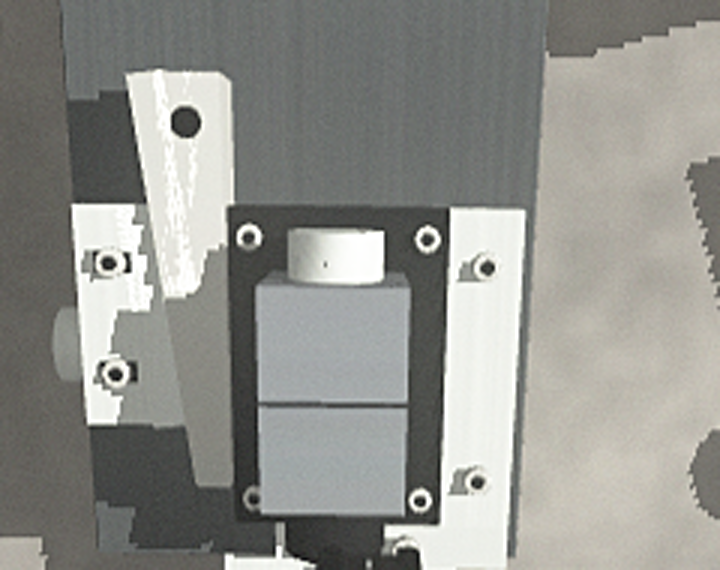

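Emit:
play_rows(series=[[0,-0.31,0,-0.13,0,0,0],[0,-0.31,0,-0.13,0,0,0],[0,-0.31,0,-0.13,0,0,0],[0,-0.31,0.2,-0.12,0,0,0],[0,0,0.3,0,0,0,0],[0,0,0.3,0,0,0,0],[0,0,0.2,0,0,0,0],[0,0,0.08,0,0,0,0],[0,0,0,0,0,0,0],[0,0,0,0,0,0,0]])

```text
time: 25.27
position: [0.5443, 0.0814, 0.1228]
tool_rot: [-0.491, 0.509, -0.509, 0.491]
ft_force: [-0.4, -1.1, 0.5]
grip_width: 0.0002
```

Emit:
play_rows(series=[[0,0.04,0,0.012,0,0,0],[0,0.04,0,0,0,0,0],[0,0.02,0,0,0,0,0],[0,0,0,0,0,0,0],[0,0,0,0,0,0,0]])

```text
time: 25.68
position: [0.5468, 0.0712, 0.124]
tool_rot: [0.489, -0.509, 0.51, -0.492]
ft_force: [0.7, 3.7, 3.3]
grip_width: 0.0005
```

Emit:
play_rows(series=[[0,0.01,0,0,0,0,0],[0,0.01,0,0,0,0,0],[0,0,0,0,0,0,0]])

```text
time: 25.93
position: [0.5468, 0.071, 0.124]
tool_rot: [-0.488, 0.51, -0.509, 0.492]
ft_force: [1.2, 9.6, 5.6]
grip_width: 0.0007
```

Emit:
play_rows(series=[[0,0.01,0,0,0,0,0],[0,0.01,0,0,0,0,0],[0,0,0,0,0,0,0]])

```text
time: 26.18
position: [0.5468, 0.0708, 0.1241]
tool_rot: [-0.487, 0.511, -0.509, 0.493]
ft_force: [2.3, 15.5, 6.0]
grip_width: 0.0004
```

Emit:
play_rows(series=[[0,0.01,0,0,0,0,0],[0,0,0,0,0,0,0],[0,0,0,0,0,0,0]])

```text
time: 26.43
position: [0.5468, 0.0708, 0.1241]
tool_rot: [-0.487, 0.511, -0.509, 0.493]
ft_force: [2.5, 19.2, 5.1]
grip_width: 0.0006
```

Emit:
play_rows(series=[[0,0.005,0,0,0,0,0],[0,0,0,0,0,0,0],[0,0,0,0,0,0,0]])

```text
time: 26.68
position: [0.5468, 0.0707, 0.1241]
tool_rot: [-0.487, 0.511, -0.509, 0.493]
ft_force: [1.6, 20.4, 5.7]
grip_width: 0.0006
```

Tight at the same place. Retreat, lift well clear, and check.

Emit:
play_rows(series=[[0,-0.05,0,0,0,0,0],[0,-0.1,0,0,0,0,0],[0,-0.1,0,0,0,0,0],[0,0,-0.3,0,0,0,0],[0,0.1,-0.35,0.1,0,0,0],[0,0.3,-0.25,0.1,0,0,0],[0,0.35,0,0.1,0,0,0],[0,0.35,0,0.1,0,0,0],[0,0.3,0,0.1,0,0,0],[0,0,0,0,0,0,0],[0,0,0,0,0,0,0]])

```text
time: 27.6
position: [0.5914, -0.0531, 0.2125]
tool_rot: [-0.49, 0.51, -0.51, 0.49]
ft_force: [-0.2, -0.2, -0.2]
grip_width: 0.0006
```

Run:
```python
from h import *
import pickle
o=robot.get_obs();print(o['time'],o['position'])
c=cam('wrist')
im=eyes.camera('wrist')[:,:,::-1]
pickle.dump((c,o),open('w16.pkl','wb'))
cv2.imwrite('pics/w16a.png',cv2.resize(im[60:250,160:400],None,fx=3,fy=3,interpolation=cv2.INTER_CUBIC))
im=eyes.camera('scene')[:,:,::-1]
cv2.imwrite('pics/s16.png',cv2.resize(im[170:270,220:330],None,fx=6,fy=6,interpolation=cv2.INTER_CUBIC))
```

```text
27.6 [ 0.59135804 -0.0530553   0.21246871]
```

View pics/w16a.png

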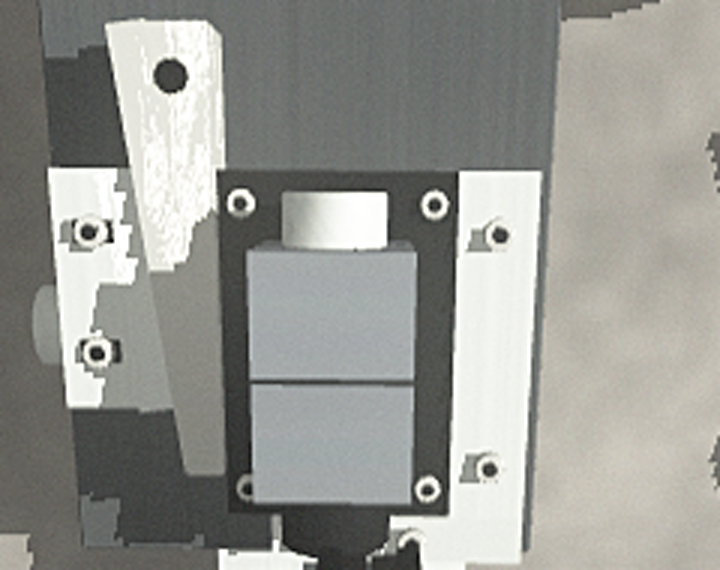

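View pics/s16.png

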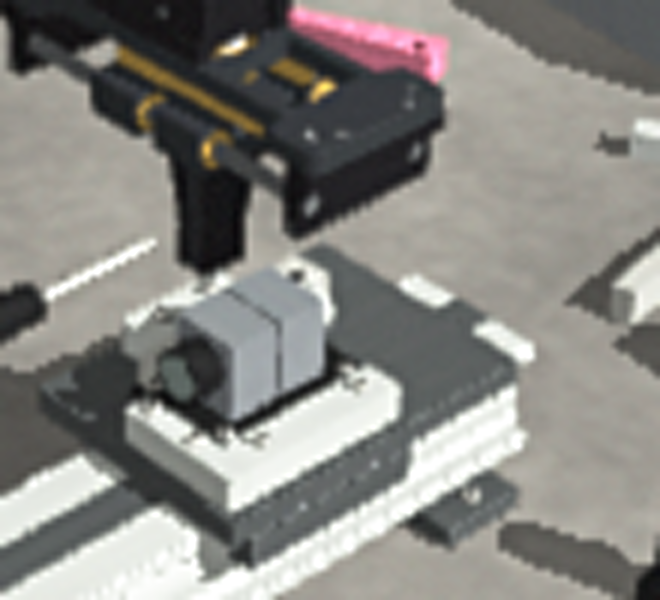

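```bash
python3 -c "
from rig import ticket
print(ticket.hand_in())"
```

```text
the job is handed in; nothing more can be done
None
```

The collimator is wedged into its corner and the job is handed in at about 28 s of the 69 s limit. `hand_in` gave no verdict.

**What I did**
- I gripped the collimator by its block and slid it against the straight cheek and the end stop. It stopped moving at up to about 16 N along the rail and 11 N sideways.
- I picked up the tapered wedge by its thick end and set it on the bed. I fed it thin end first, straight face to the foot, until the push rose to about 8 N.
- I then let go and pressed the thick end with shut fingers in steps of about 1 mm, to about 19 N.
- After backing off, I pressed again to about 20 N. The wedge had not sprung back and stopped at the same place within 0.1 mm.

**Last checks**
- The final wrist picture shows the foot flush along the straight cheek. The wedge lies between the foot and the slanted cheek with roughly 35 mm of its thick end sticking out.
- The far edge of the foot lines up with the end stop. The contact itself is partly hidden by the cap.
- The arm was clear of everything at hand-in.

**Checks that disagreed or were not made**
- The top and wrist cameras disagreed by up to 3.5 mm sideways, so I went by the wrist camera and the arm's own position.
- The push did not grow quite steadily: it rose slowly to about 7 N over some 2.5 mm, then stiffened sharply to 19 N.
- I did not try pulling the wedge back out to test the lock.

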